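Lay the standing parcels label up

TASK

Two parcels have been left standing on end in the grey tray. With the fingertips, gently push each one over so that both lie flat on the tray's floor with their labels facing up, ready to be scanned. Only push them, do not grip or lift them, and leave the stamp and the small parcel on the bench beside the tray where they are.

Things in the scene. Friction and masses are not known exactly. Their poses are not given: they have to be found in the camera images.
- parcel_thin: thin cardboard parcel, 90 x 122 x 31 mm (own x, y, z), about 0.17 kg. Origin: centre of its plain 90 x 122 underside; z points out of the other, labelled face. It starts standing on a short end, left or right in the tray: y vertical, origin 60 mm above the tray floor, label roughly toward the robot (within 25 degrees). Leaning over 15 degrees, it falls by itself.
- parcel_thick: thicker cardboard parcel, 75 x 112 x 46 mm (own x, y, z), about 0.12 kg. Origin: centre of its plain 75 x 112 underside; z points out of the other, labelled face. It starts standing on a short end beside the thin one: y vertical, origin 56 mm above the tray floor, label roughly away from the robot (within 25 degrees). Leaning over 23 degrees, it falls by itself.
- tray_floor (a point): centre of the inner floor of the fixed shallow grey tray, 6 mm above the work surface. Inside the tray is 328 mm along this frame's x and 318 mm along its y; its rim stands 22 mm above the work surface, 16 mm above the tray floor. z up.
- parcel_small: small brown parcel lying flat on the bench to the right of the tray, beyond the stamp, between the cartons, 55 x 76 x 29 mm; origin at the centre of its underside, z up. To be left alone.
- stamp: red and black self-inking stamp standing on the bench to the right of the tray, between the cartons, 40 x 71 x 78 mm high; origin at the centre of its underside. To be left alone.

How it is judged:
By the outcome, as a careful person would: the job done as asked, in the order asked, and still so for the second after the job is handed in, with the robot touching nothing.
It also fails if it takes over 37 s, if anything falls off the work surface, if the arm or the gripper's body presses on something with over 40 N, if the wrist force passes 120 N, or if a joint passes its speed limit or range.

ROBOT

A 6-joint arm with a two-finger parallel gripper is mounted at the origin on the work surface; the furniture and walls round the work are solid. World frame = base frame: x ahead of the robot, y to its left, z up, the work surface at z = 0. Lengths are in mm, angles in rad, forces in N, time in s.
With the tool pointing down it reaches from about 275 to 750 mm from the base axis. Payload 10.2 kg.
Tool frame: the origin (TCP) lies midway between the tips of the shut fingers; the grasp point (between the pads) lies 19 mm behind it; z points along the fingers, y is the line along which they close (so a half turn about z gives the same grasp; the last joint's range is limited). The gripper opens to 85 mm and grips with 20 to 120 N. Pads are 22 mm wide; open, the fingers measure 114 mm over their backs; the gripper's body (76 mm by 85 mm) begins 54 mm behind the grasp point. The pads swing forward as they close: fully open they stand 13 mm farther back than shut.
Start: joints at [-1.533, 0.313, 1.498, -0, 1.331, -0.223], TCP at [135.36, -507.256, 231.294] pointing down, gripper open.
Joint ranges: [-2.94, 2.94], [-0.97, 2.17], [0.19, 2.56], [-1.23, 4.37], [0.02, 3.11], [-2.88, 2.88]. Speed limits (rad/s): [2.39, 2.39, 3.01, 3.14, 3.14, 3.14].

INTERFACE

Orientations are given as a unit quaternion [w, x, y, z].
In Python, from rig import sense, capture, finish_job, find_in, place_of gives the robot as it stands. The module is installed in compiled form; this text tells all that it offers.
- The arm moves only by the shell command python3 -m jog 'ROWS' [FORCE]. ROWS is JSON, a list of rows, each an object of numbers: "tx", "ty", "tz": the shift along the tool's x, y, z in mm; "ax", "ay", "az": the turn, a rotation vector about the tool's x, y, z in rad; "jaw": the closure, from -1 (fully open) to 1 (shut), so that 0 is half open. In form: [{"tx": .., "ty": .., "tz": .., "ax": .., "ay": .., "az": .., "jaw": ..}, ...]. A call has 1 to 5 rows; each row shifts and turns the commanded pose from where the row before left it, along the tool's axes as they then stand; what a row does not reach is not made up. A row lasts 1/8 s, in which the tool goes at most 62.5 mm and 10.7 degrees, less where a joint would pass 70% of its speed; a pose out of reach is approached as far as the arm can. A call with a gripper value outside its range is refused whole. The fingers move at their own pace and stop on an object; FORCE is the grip in N (left out, the last holds). Time passes only in rows, so rows that do not move let the fingers close. It gives the time, the measured TCP pose, the force, the opening and the grip force at its end, in the units of the state.
- sense(): the state, without advancing time (a new reading comes with each control period).
- capture(name): name is "scene" or "top"; returns a dict with "color" (420x560x3 uint8, red, green, blue), "depth" (420x560 float32, mm along the optical axis (not along the pixel's ray), 0 where there is no reading), "fx", "fy", "cx", "cy" (pixels), "camera_from_world" (4x4, takes a point from world to camera coordinates). Camera axes: x right, y up, looking along -z (the intrinsics and any distortion apply to the point x, -y, -z); pixel columns grow to the right and rows downward; lengths in mm; the calibration is good to about 2 mm. A picture is of the moment at which its call begins.
- finish_job(): hands the job in; it is judged then, once.
Trained networks look in the newest picture that a camera, given by its name, has taken for a name from the list of things; names that differ only in an ending like _2 or _b are one class to them, and where a whole thing is asked for, a point or a joint stands for the part that bears it (a point fixed in the world has none). Each returns a list of dicts, best first, with "conf" (0 to 1); they miss things now and then, are a little off and sometimes report something else, mostly with a low value. They report only what shows in the picture. A call takes as long as a camera call.
- find_in(query, camera): "centre" ([column, row] in pixels, amid what is visible of it).
- place_of(query, camera): "centre" ([column, row] in pixels: a listed point, or the origin of a listed thing).
The state is a dict: "time_s": time; "joints": joint angles; "dq": joint speeds; "tau": joint torques, N m; "eef_pos": TCP position; "ee_rot": TCP orientation; "force": force on the tool from outside, world axes, zero at the start; "wrist_torque": the same for the moment, N m; "grip_width": opening from 0.0 (shut) to 1.0 (fully open); "grip_force": force on a finger pad.
Only numpy, scipy, OpenCV 4.12 (cv2) and the standard library are available. Lean on these libraries where they do the work, as an engineer would, in place of code of your own. Each camera call takes 0.05 s, during which the arm holds its last target. There are 200 camera calls.

## Working session

There is one attempt and no reset: what is moved stays moved. The work goes in short steps, Python scripts to look and compute and a shell command to move; the robot and the scene stay as the last step left them, time stands still between calls to the robot, and variables do not carry over. Pictures are saved under pics/ and viewed, at most 10 in all, crops included, and the job is handed in when it is done.

```bash
mkdir -p pics; cat > h.py <<'E'
import numpy as np,cv2
from rig import *
def w(c,u,v,z=None):
    M=np.linalg.inv(c["camera_from_world"])
    r=np.array([(u-c["cx"])/c["fx"],-(v-c["cy"])/c["fy"],-1.])
    if z is None:
        return M[:3,:3]@(r*c["depth"][int(v),int(u)])+M[:3,3]
    d=M[:3,:3]@r;o=M[:3,3];return o+d*(z-o[2])/d[2]
def cloud(c):
    M=np.linalg.inv(c["camera_from_world"]);D=c["depth"]
    v,u=np.mgrid[:D.shape[0],:D.shape[1]]
    P=np.stack([(u-c["cx"])/c["fx"]*D,-(v-c["cy"])/c["fy"]*D,-D],-1)
    return P@M[:3,:3].T+M[:3,3]
E
python3 - <<'E'
from h import *
np.set_printoptions(precision=1,suppress=True)
for n in("scene","top"):
    c=capture(n);cv2.imwrite(f"pics/{n}0.png",c["color"][...,::-1])
    for q in("parcel_thin","parcel_thick","stamp","parcel_small","tray_floor"):
        for f in(find_in,place_of):
            for d in f(q,n)[:2]: print(n,q,f.__name__,np.round(d["centre"]),round(d["conf"],2),w(c,*d["centre"]))
    np.savez(f"{n}0.npz",P=cloud(c),D=c["depth"])
print(sense())
E
```

```text
scene parcel_thin call [329. 259.] 0.86 [571.7  79.1  77.3]
scene parcel_thin call [284. 291.] 0.25 [621.1  22.3   3.1]
scene parcel_thin call [320. 262.] 0.92 [568.6  51.8  57.5]
scene parcel_thin call [267. 219.] 0.57 [606.9 -51.9 110.1]
scene parcel_thick call [251. 234.] 0.94 [638.2 -56.   86.4]
scene parcel_thick call [260. 233.] 0.84 [619.9 -55.2  84. ]
scene stamp call [266. 199.] 0.64 [ 481.5 -243.9   57.3]
scene parcel_small call [241. 208.] 0.45 [ 628.1 -107.5  116. ]
scene tray_floor call [285. 292.] 0.61 [620.   23.3   2.8]
scene tray_floor call [291. 277.] 0.8 [582.4 -10.6   3.8]
top parcel_thin call [192. 191.] 0.57 [552.3  54.8 125.4]
top parcel_thin call [192. 182.] 0.93 [567.9  54.3 126.7]
top parcel_thin call [356. 236.] 0.6 [ 462.7 -261.5   78. ]
top parcel_thick call [271. 158.] 0.96 [614.1 -96.5 118.6]
top parcel_thick call [266. 172.] 0.62 [603.3 -82.3  35.2]
top stamp call [359. 235.] 0.66 [ 463.9 -266.    79.8]
top stamp call [356. 238.] 0.94 [ 458.1 -259.8   79.4]
top parcel_small call [398. 231.] 0.92 [ 475.4 -353.2   30.5]
top parcel_small call [396. 232.] 0.97 [ 472.4 -351.    29.7]
top tray_floor call [232. 191.] 0.76 [569.   -6.4   6.7]
top tray_floor call [272. 171.] 0.71 [599.7 -95.3  66.1]
top tray_floor call [235. 185.] 0.68 [581.2 -14.    8.5]
{'time_s': 1.1, 'joints': array([-1.5,  0.3,  1.5, -0. ,  1.3, -0.2]), 'dq': array([-0.,  0.,  0., -0.,  0.,  0.]), 'tau': array([ -0. , -41.2, -26. ,  -0. ,   0. ,   0. ]), 'eef_pos': array([ 135.3, -507.3,  231.3]), 'ee_rot': array([ 0. ,  1. ,  0.1, -0. ]), 'force': array([-1.2, -0.2,  0.8]), 'wrist_torque': array([0., 0., 0.]), 'grip_force': 0.0, 'grip_width': 1.0006110966355943}
```

View pics/scene0.png

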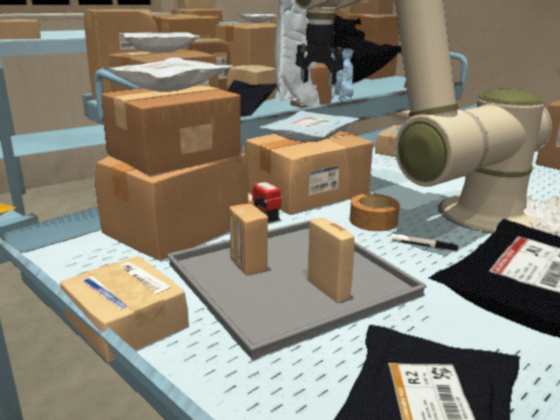

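View pics/top0.png

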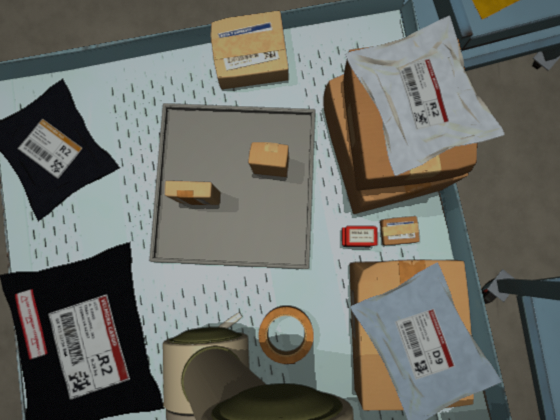

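```bash
python3 - <<'E'
from h import *
np.set_printoptions(precision=1,suppress=True)
for n in("top","scene"):
    f=np.load(n+"0.npz");P=f["P"][f["D"]>0]
    for nm,(y0,y1),(z0,z1) in(("thin",(-15,130),(112,135)),("thick",(-150,-25),(108,125))):
        s=P[(P[:,0]>430)&(P[:,0]<730)&(P[:,1]>y0)&(P[:,1]<y1)&(P[:,2]>z0)&(P[:,2]<z1)]
        if len(s)>10:
            r=cv2.minAreaRect(s[:,:2].astype(np.float32));print(n,nm,len(s),r,cv2.boxPoints(r).tolist(),np.median(s,0))
    # heights > 30 anywhere
    g=P[P[:,2]>30]
    H,_,_=np.histogram2d(g[:,0],g[:,1],bins=[np.arange(200,901,50),np.arange(-500,501,50)])
    print(H.astype(int))
E
```

```text
top thin 791 ((556.2234497070312, 62.9523811340332), (90.5916976928711, 32.63228988647461), 86.9250717163086) [[537.5010375976562, 18.59697723388672], [570.0863647460938, 16.846519470214844], [574.9458618164062, 107.30778503417969], [542.3605346679688, 109.05824279785156]] [555.3  61.3 126.3]
top thick 886 ((624.5404663085938, -91.52796173095703), (74.37699127197266, 47.62228775024414), 82.31741333007812) [[595.9714965820312, -125.199462890625], [643.1663208007812, -131.5658416748047], [653.1094360351562, -57.85646057128906], [605.9146118164062, -51.490081787109375]] [622.8 -92.8 116.5]
[[ 381  903  921  936 1040    0   70  294  163  136  483  360   26  652
   682  667  652  661   30    0]
 [  26  768  891  908 1034   19  840  112 2163 2102 1057  403    0  531
   654  666  643  649  169    0]
 [  18  635  878  886  990  142  463 2484  522  165  217    1    0  365
   644  632  648  661  324    0]
 [ 147  603  841  925  964    1    0    0    0    0    0    0    0  208
   618  643  618  632  591   24]
 [ 231  187  234  227  326   17    0    0    0    0    0    0    0  146
   597  403  2
[... 2328 characters left out ...]
0    2    0    0  616 1123  716    0
     5  232  738 1055  542    0]
 [   0   67   24  226  505 2637    0  335 1647    3    0    0    0    0
   243  893  897 1186  957    0]
 [   0   35   89  341  570 3061    0    0    9    0    0    0    0    0
     0  446 1099 1333  257    0]
 [   0   25  190  451  442 3458    0    0    0    0    0    0    0    0
     0   22 1124  630    0    0]
 [   0  121 1245 1729 1945 1495    0    0    0    0    1    0    0    0
     0    0  247    8    0    0]
 [   0  193  230    0    0    0    0  165  353  468  826    0    0    0
     0    0    0    0    0    0]
 [   0  200    0    0    0    0    0  229  517  584 1105    0    0   45
   370   43    0    0    0    0]]
```

The scene camera looks back toward the robot. Thin stands at about (330,260) with a plain wide +x face, and thick at about (248,238). In the top view they are at (190,192) and (269,157). Next I check the label sides up close, the tray and the obstacle heights.

```bash
cat >> h.py <<'E'
from scipy.spatial.transform import Rotation as R
def to(x,y,z,yaw=0.):
    s=sense();q=s["ee_rot"];r=R.from_quat([q[1],q[2],q[3],q[0]])
    goal=R.from_matrix(np.array([[np.cos(yaw),np.sin(yaw),0],[np.sin(yaw),-np.cos(yaw),0],[0,0,-1]]))
    print("t",s["time_s"],"pos",s["eef_pos"],"F",s["force"],"j",s["joints"])
    d=np.array([x,y,z])-s["eef_pos"]
    print("tool shift now",r.inv().apply(d),"turn",(r.inv()*goal).as_rotvec(),"shift in goal frame",goal.inv().apply(d))
E
python3 - <<'E'
from h import *
np.set_printoptions(precision=3,suppress=True)
im=cv2.imread("pics/scene0.png")[190:310,220:370];cv2.imwrite("pics/crop.png",cv2.resize(im,None,fx=5,fy=5,interpolation=cv2.INTER_CUBIC)[:600])
f=np.load("top0.npz");P=f["P"][f["D"]>0]
Z=np.zeros((14,17),int)
for i in range(14):
  for j in range(17):
    m=(P[:,0]//50==4+i)&(P[:,1]//50==-9+j);Z[i,j]=P[m,2].max() if m.any() else -1
print(Z)
m=(P[:,2]>17)&(P[:,2]<27)&(P[:,0]>380)&(P[:,0]<780)&(P[:,1]>-215)&(P[:,1]<190);p=P[m]
print(cv2.minAreaRect(p[:,:2].astype(np.float32)))
to(485,63,200)
E
```

```text
[[186 187 187 184   4  51  51 216 483 374 259  64  69  69  67  67  67]
 [187 189 188 185  99 659 662 656 509 372 261   4  67  68  68  68  67]
 [187 187 188 185 185 654 663 654 246 245 215   5  67  68  67  67  70]
 [184 186 187 185  85   4   5   4   5   4   5   5  65  65  67  64  69]
 [143 185 147 142  78  27  27  26  26  26  25  26  66  67  65  63  62]
 [  5  34  78  82  83  26  11  11  11  10  11  11  64  64   4   4   4]
 [161 295 344 346   7  26  11  11  11 129 130 126  28   6   5  53  55]
 [349 348 346 347 294  25 117  11  11 130 131 127  26   5  56  55  57]
 [348 348 350 348 295  27 120 121  11  11  12  26  25  56  58  59  59]
 [345 351 350 348 346  28  12  12  11  11  11  27  20  54  58  59  59]
 [292 346 348 349 348  26  26  26  25  22  11  26   6   6  56  57  58]
 [293 349 349 293 293   5  20  25  27  26  27  27   6   6   5  55  58]
 [ -1  -1  -1   3   6   5  71  73  72  71   5   5   6   5   6  53  54]
 [ -1  -1   4   5   5   5  72  76  74  73   6  26  56  57  57  57  54]]
((582.9393920898438, -24.944686889648438), (362.0921325683594, 346.2472839355469), 86.38629150390625)
t 1.1 pos [ 135.345 -507.274  231.296] F [-1.19  -0.244  0.832] j [-1.533  0.313  1.498 -0.     1.331 -0.223]
tool shift now [ 484.87  -460.839   31.275] turn [0.    0.    0.261] shift in goal frame [ 349.655 -570.274   31.296]
```

View pics/crop.png

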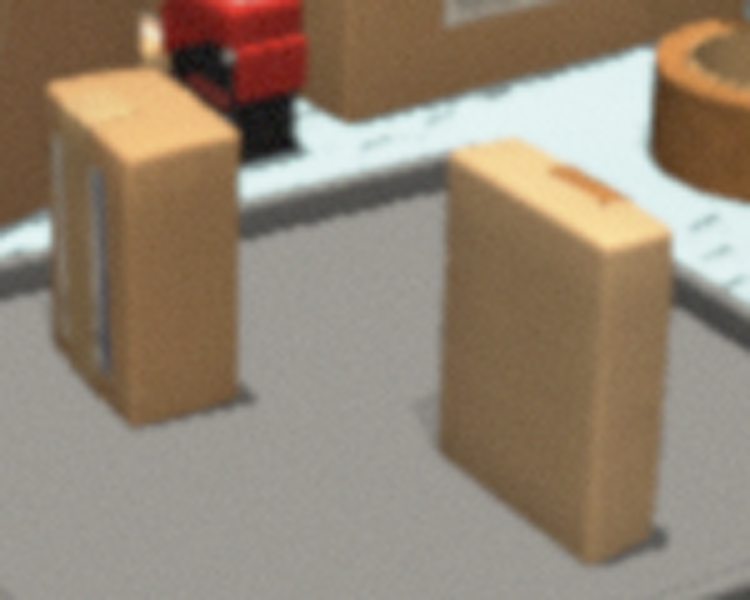

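Confirmed: thick's label strips are on its +x face (crop 55–105, 130–370) and thin's +x face is plain. So thin has to tip toward +x and thick toward −x. I shut the fingers, raise and align, then travel.

```bash
python3 -m jog '[{"tz":-20,"az":0.155,"jaw":1},{"tz":-20,"az":0.155,"jaw":1},{"tx":29,"ty":-53,"jaw":1},{"tx":29,"ty":-53,"jaw":1},{"tx":29,"ty":-53,"jaw":1}]' | tail -5
python3 -m jog '[{"tx":29,"ty":-53,"jaw":1},{"tx":29,"ty":-53,"jaw":1},{"tx":29,"ty":-53,"jaw":1},{"tx":29,"ty":-53,"jaw":1},{"tx":29,"ty":-53,"jaw":1}]'|tail -5
python3 -c "
from h import *
to(490,64,105,-.054)"
```

```text
t 1.1 pos [ 135.34498394 -507.27368321  231.29585485] F [-1.18994226 -0.24412753  0.83152917] j [-1.53341631e+00  3.12916718e-01  1.49767283e+00 -2.84074209e-05
  1.33098450e+00 -2.23393616e-01]
tool shift now [ 489.9618524  -460.51756051  126.27511293] turn [1.68109495e-05 2.88805202e-05 3.14780380e-01] shift in goal frame [ 323.30426611 -589.58303321  126.29585485]schema error: expected keys tx, ty, tz, ax, ay, az, jaw
schema error: expected keys tx, ty, tz, ax, ay, az, jaw
```

All keys are required in every row.

```bash
python3 -m jog '[{"tx":0,"ty":0,"tz":-20,"ax":0,"ay":0,"az":0.157,"jaw":1},{"tx":0,"ty":0,"tz":-20,"ax":0,"ay":0,"az":0.157,"jaw":1},{"tx":29,"ty":-53,"tz":0,"ax":0,"ay":0,"az":0,"jaw":1},{"tx":29,"ty":-53,"tz":0,"ax":0,"ay":0,"az":0,"jaw":1},{"tx":29,"ty":-53,"tz":0,"ax":0,"ay":0,"az":0,"jaw":1}]'
python3 -m jog '[{"tx":29,"ty":-53,"tz":0,"ax":0,"ay":0,"az":0,"jaw":1},{"tx":29,"ty":-53,"tz":0,"ax":0,"ay":0,"az":0,"jaw":1},{"tx":29,"ty":-53,"tz":0,"ax":0,"ay":0,"az":0,"jaw":1},{"tx":29,"ty":-53,"tz":0,"ax":0,"ay":0,"az":0,"jaw":1},{"tx":29,"ty":-53,"tz":0,"ax":0,"ay":0,"az":0,"jaw":1}]'
python3 -c "
from h import *
to(490,64,105,-.054)"
```

```text
time_s: 1.72
eef_pos: [231.3, -351.5, 271.3]
ee_rot: [0.0, 1.0, -0.027, 0.0]
force: [2.1, -0.1, 0.2]
grip_width: 0.003
grip_force: 0.0
time_s: 2.35
eef_pos: [390.3, -94.4, 271.6]
ee_rot: [0.0, 1.0, -0.027, 0.0]
force: [0.7, -1.5, -0.4]
grip_width: -0.0
grip_force: 0.0
t 2.35 pos [390.31520023 -94.37149226 271.6075261 ] F [ 0.68735588 -1.47990067 -0.37910756] j [-5.31022691e-01  2.45822547e-03  1.75813371e+00 -5.54737980e-05
  1.37993272e+00  1.09316222e+00]
tool shift now [  90.93941834 -163.55423948  166.60339   ] turn [ 0.00053903 -0.0009236   0.00062191] shift in goal frame [  90.99158976 -163.52100617  166.6075261 ]
```

```bash
python3 -m jog '[{"tx":18,"ty":-33,"tz":33,"ax":0,"ay":0,"az":0,"jaw":1},{"tx":18,"ty":-33,"tz":33,"ax":0,"ay":0,"az":0,"jaw":1},{"tx":18,"ty":-33,"tz":33,"ax":0,"ay":0,"az":0,"jaw":1},{"tx":18,"ty":-33,"tz":33,"ax":0,"ay":0,"az":0,"jaw":1},{"tx":18,"ty":-32,"tz":34,"ax":0,"ay":0,"az":0,"jaw":1}]'
python3 -m jog '[{"tx":15,"ty":0,"tz":0,"ax":0,"ay":0,"az":0,"jaw":1},{"tx":10,"ty":0,"tz":0,"ax":0,"ay":0,"az":0,"jaw":1},{"tx":8,"ty":0,"tz":0,"ax":0,"ay":0,"az":0,"jaw":1}]'
python3 -c "
from h import *
to(490,64,105,-.054)
c=capture('scene');cv2.imwrite('pics/s1.png',c['color'][150:360,170:450,::-1].repeat(2,0).repeat(2,1))"
```

```text
time_s: 2.98
eef_pos: [488.9, 64.0, 104.4]
ee_rot: [0.0, 1.0, -0.026, 0.0]
force: [1.0, -0.3, -0.2]
grip_width: 0.001
grip_force: 0.0
time_s: 3.35
eef_pos: [521.7, 60.7, 105.7]
ee_rot: [0.0, 1.0, -0.027, 0.0]
force: [-0.9, 0.0, -0.9]
grip_width: 0.001
grip_force: 0.0
t 3.35 pos [521.71060215  60.68218854 105.70559021] F [-0.92240559  0.01423836 -0.89816999] j [-1.07464315e-01  4.47180954e-01  1.65807223e+00 -4.75802354e-05
  1.03555754e+00  1.51705423e+00]
tool shift now [-31.84350862  -1.61111002   0.68066347] turn [ 8.27705908e-05 -7.78614148e-04  3.02033913e-04] shift in goal frame [-31.84345409  -1.60143484   0.70559021]
```

View pics/s1.png

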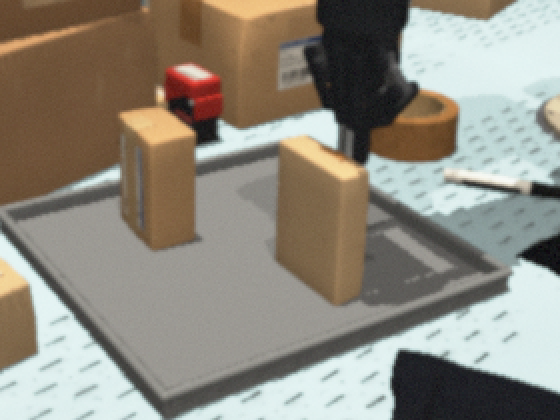

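The fingertips (350,145) are just behind thin's label face, at mid-width. Now a slow push.

```bash
python3 -m jog '[{"tx":6,"ty":0,"tz":0,"ax":0,"ay":0,"az":0,"jaw":1},{"tx":6,"ty":0,"tz":0,"ax":0,"ay":0,"az":0,"jaw":1},{"tx":6,"ty":0,"tz":0,"ax":0,"ay":0,"az":0,"jaw":1},{"tx":6,"ty":0,"tz":0,"ax":0,"ay":0,"az":0,"jaw":1},{"tx":6,"ty":0,"tz":0,"ax":0,"ay":0,"az":0,"jaw":1}]'
python3 - <<'E'
from h import *
c=capture('top');P=cloud(c)
s=P[(P[...,0]>500)&(P[...,0]<730)&(P[...,1]>10)&(P[...,1]<125)&(P[...,2]>30)&(c["depth"]>0)]
for x in range(500,730,15):
    k=s[(s[:,0]//15==x//15)];print(x,len(k),k[:,2].max() if len(k) else 0)
E
```

```text
time_s: 4.03
eef_pos: [551.5, 59.4, 105.3]
ee_rot: [-0.0, 1.0, -0.027, 0.0]
force: [-0.5, 0.5, -0.1]
grip_width: -0.003
grip_force: 0.0
500 303 443.40502242074126
515 1164 437.15692157313606
530 1051 430.1052758951495
545 1204 421.99239324445534
560 910 415.13815112541465
575 764 408.0085158688463
590 363 398.669715434403
605 13 378.2646927521944
620 0 0
635 0 0
650 0 0
665 0 0
680 0 0
695 0 0
710 0 0
725 0 0
```

```bash
python3 -m jog '[{"tx":5,"ty":0,"tz":0,"ax":0,"ay":0,"az":0,"jaw":1},{"tx":5,"ty":0,"tz":0,"ax":0,"ay":0,"az":0,"jaw":1},{"tx":5,"ty":0,"tz":0,"ax":0,"ay":0,"az":0,"jaw":1}]'
python3 -c "
from h import *
c=capture('scene');cv2.imwrite('pics/s2.png',c['color'][150:360,170:450,::-1].repeat(2,0).repeat(2,1))"
```

```text
time_s: 4.45
eef_pos: [566.4, 58.6, 105.3]
ee_rot: [0.0, 1.0, -0.027, 0.0]
force: [-0.8, -0.1, 0.4]
grip_width: -0.001
grip_force: 0.0
```

View pics/s2.png

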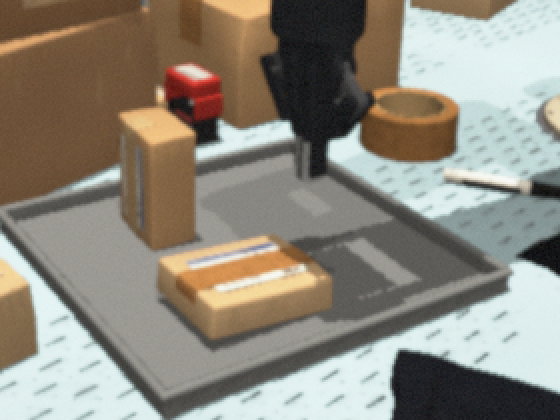

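Thin lies flat with its label up at (245,285), clear of the rim. Before going behind thick I check how far the arm reaches sideways of the tool, because the tall carton stack stands at y < −200.

```bash
python3 - <<'E'
from h import *
np.set_printoptions(precision=3,suppress=True)
c=capture('top');P=cloud(c)[c["depth"]>0]
print("arm y-extent by x at z>150, and top z")
for x in range(250,700,25):
    k=P[(P[:,0]//25==x//25)&(P[:,2]>150)&(P[:,1]>-180)&(P[:,1]<350)]
    if len(k):print(x,len(k),k.min(0),k.max(0))
q=cloud(c);m=(q[...,2]>100)&(q[...,1]<-150)&(q[...,0]>480)
k=q[m];print("stack max y by x")
for x in range(500,800,50):
    a=k[k[:,0]//50==x//50];a=a[a[:,1]<-100]
    for z in(100,250,320):
        b=a[a[:,2]>z]; print(x,z,b[:,1].max() if len(b) else None,end=' | ')
print()
for p in [(700,-102,230)]: to(*p,-.134)
E
```

```text
arm y-extent by x at z>150, and top z
250 54 [264.021  16.105 538.45 ] [274.808  21.293 573.604]
275 3330 [275.02   16.422 513.376] [299.986 122.634 609.535]
300 3992 [300.007  31.34  477.363] [324.998 136.852 599.169]
325 3445 [325.002  28.712 459.144] [349.989 133.479 579.958]
350 2993 [350.007  25.82  447.611] [374.961 127.874 564.139]
375 2674 [375.004  23.449 435.627] [399.985 124.734 545.119]
400 2310 [400.014  22.03  428.87 ] [424.983 124.508 527.117]
425 2160 [425.015  11.903 377.471] [449.985 119.645 509.208]
450 2138 [450.013   9.225 362.067] [474.997 130.02  489.231]
475 2179 [475.045   6.591 347.935] [499.992 128.58  467.487]
500 1387 [500.018   2.549 334.036] [524.988 127.666 447.384]
525 2317 [525.008  -8.8   267.2  ] [549.948 123.74  436.012]
550 2231 [550.003 -11.058 156.001] [574.974 120.137 423.359]
575 1521 [575.004 -11.331 175.523] [599.994 119.026 411.898]
600 325 [600.012  -4.283 342.175] [616.929 115.345 398.887]
stack max y by x
500 100 -250.58519186998078 | 500 250 -250.78146737804565 | 500 320 -280.06019624266696 | 550 100 -243.88957473551943 | 550 250 -245.93937079488225 | 550 320 -272.3499342520625 | 600 100 -230.94488183867352 | 600 250 -241.3013273757395 | 600 320 -256.84716727577984 | 650 100 -218.47293288232243 | 650 250 -229.68724136405692 | 650 320 -229.68724136405692 | 700 100 -205.92682243745492 | 700 250 -220.30253074421756 | 700 320 -220.30253074421756 | 750 100 -204.38979790279672 | 750 250 -234.71473975416853 | 750 320 -324.7669962330649 | 
t 4.55 pos [566.495  58.582 105.26 ] F [ 0.924 -0.403  0.265] j [-0.103  0.534  1.519 -0.     1.089  1.521]
tool shift now [ 141.884  153.26  -124.702] turn [ 0.    -0.     0.081] shift in goal frame [ 153.762  141.306 -124.74 ]
```

The arm extends about 70 mm to −y of the tool, so it reaches −172 at y = −102. The stack starts at −205, so there is room.

```bash
python3 -m jog '[{"tx":0,"ty":0,"tz":-62,"ax":0,"ay":0,"az":0.04,"jaw":1},{"tx":0,"ty":0,"tz":-62,"ax":0,"ay":0,"az":0.04,"jaw":1},{"tx":40,"ty":35,"tz":0,"ax":0,"ay":0,"az":0,"jaw":1},{"tx":40,"ty":35,"tz":0,"ax":0,"ay":0,"az":0,"jaw":1},{"tx":40,"ty":35,"tz":0,"ax":0,"ay":0,"az":0,"jaw":1}]'
python3 -m jog '[{"tx":34,"ty":36,"tz":0,"ax":0,"ay":0,"az":0,"jaw":1},{"tx":0,"ty":0,"tz":0,"ax":0,"ay":0,"az":0,"jaw":1}]'
python3 -c "
from h import *
to(697,-101,98,-.134)"
```

```text
time_s: 5.18
eef_pos: [671.9, -62.6, 229.5]
ee_rot: [-0.0, 0.998, -0.066, 0.0]
force: [0.7, 0.0, 0.3]
grip_width: -0.004
grip_force: 0.0
time_s: 5.42
eef_pos: [700.6, -104.6, 227.2]
ee_rot: [-0.0, 0.998, -0.068, -0.001]
force: [-0.2, 0.7, -0.1]
grip_width: -0.0
grip_force: 0.0
t 5.425 pos [ 700.58381096 -104.58121516  227.1664298 ] F [-0.16626423  0.71952089 -0.0839158 ] j [-3.12990249e-01  7.57591558e-01  8.09914400e-01 -3.41217904e-04
  1.57595985e+00  1.39435184e+00]
tool shift now [ -3.79200385  -3.06096089 129.17386197] turn [ 4.69840387e-06  1.90397222e-03 -2.54720655e-03] shift in goal frame [ -4.03013161  -3.07031631 129.1664298 ]
```

```bash
python3 -m jog '[{"tx":0,"ty":-3,"tz":43,"ax":0,"ay":0,"az":0,"jaw":1},{"tx":0,"ty":0,"tz":43,"ax":0,"ay":0,"az":0,"jaw":1},{"tx":0,"ty":0,"tz":43,"ax":0,"ay":0,"az":0,"jaw":1},{"tx":-14,"ty":0,"tz":0,"ax":0,"ay":0,"az":0,"jaw":1},{"tx":-12,"ty":0,"tz":0,"ax":0,"ay":0,"az":0,"jaw":1}]'
python3 -c "
from h import *
c=capture('scene');cv2.imwrite('pics/s3.png',c['color'][150:360,170:450,::-1].repeat(2,0).repeat(2,1));to(650,-95,98,-.134)"
```

```text
time_s: 6.05
eef_pos: [673.7, -94.0, 100.0]
ee_rot: [-0.0, 0.998, -0.066, -0.0]
force: [0.2, 0.6, 0.1]
grip_width: 0.0
grip_force: 0.0
t 6.1 pos [672.87100703 -93.9024939  100.44059284] F [-0.56928277 -0.58747457  0.1511926 ] j [-3.10712794e-01  7.66666211e-01  1.12305404e+00  6.49823542e-05
  1.25323589e+00  1.39239911e+00]
tool shift now [-22.52294828   4.10648216   2.46932797] turn [-0.00030157  0.00133115  0.00166409] shift in goal frame [-22.5193521    4.14321893   2.44059284]
```

View pics/s3.png

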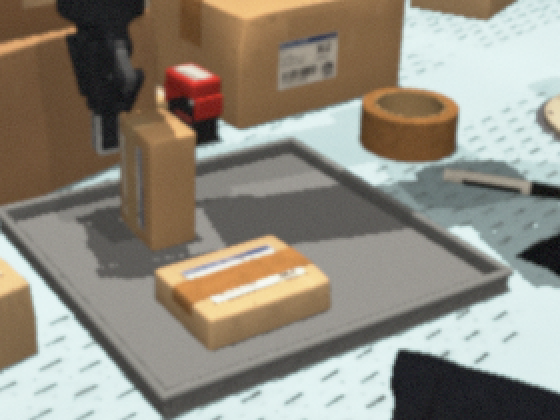

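The tips (105,145) are just behind thick's label face. I push toward −x.

```bash
python3 -m jog '[{"tx":-6,"ty":3,"tz":0,"ax":0,"ay":0,"az":0,"jaw":1},{"tx":-6,"ty":0,"tz":0,"ax":0,"ay":0,"az":0,"jaw":1},{"tx":-6,"ty":0,"tz":0,"ax":0,"ay":0,"az":0,"jaw":1},{"tx":-6,"ty":0,"tz":0,"ax":0,"ay":0,"az":0,"jaw":1},{"tx":-6,"ty":0,"tz":0,"ax":0,"ay":0,"az":0,"jaw":1}]'
python3 -m jog '[{"tx":-6,"ty":0,"tz":0,"ax":0,"ay":0,"az":0,"jaw":1},{"tx":-6,"ty":0,"tz":0,"ax":0,"ay":0,"az":0,"jaw":1},{"tx":-6,"ty":0,"tz":0,"ax":0,"ay":0,"az":0,"jaw":1},{"tx":-6,"ty":0,"tz":0,"ax":0,"ay":0,"az":0,"jaw":1},{"tx":0,"ty":0,"tz":0,"ax":0,"ay":0,"az":0,"jaw":1}]'
python3 -c "
from h import *
c=capture('scene');cv2.imwrite('pics/s4.png',c['color'][150:360,170:450,::-1].repeat(2,0).repeat(2,1))"
```

```text
time_s: 6.72
eef_pos: [644.1, -94.0, 100.4]
ee_rot: [0.0, 0.998, -0.067, 0.0]
force: [0.5, -1.0, 0.8]
grip_width: -0.003
grip_force: 0.2
time_s: 7.35
eef_pos: [620.4, -90.9, 100.4]
ee_rot: [-0.0, 0.998, -0.067, -0.0]
force: [-0.1, -0.0, 0.1]
grip_width: 0.001
grip_force: 0.0
```

View pics/s4.png

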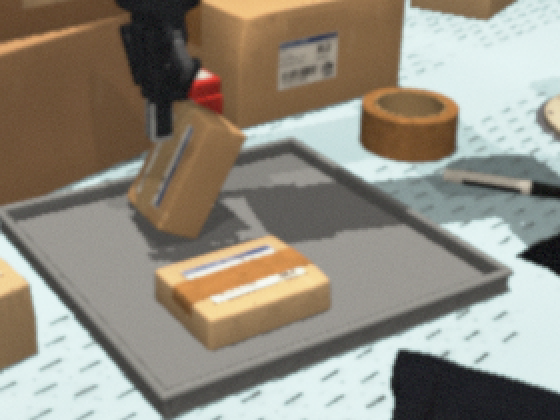

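Thick (185,175) is past its balance point and tipping toward the robot. I nudge it slightly further, let it fall, then retract upward.

```bash
python3 -m jog '[{"tx":-5,"ty":0,"tz":0,"ax":0,"ay":0,"az":0,"jaw":1},{"tx":-5,"ty":0,"tz":0,"ax":0,"ay":0,"az":0,"jaw":1},{"tx":0,"ty":0,"tz":0,"ax":0,"ay":0,"az":0,"jaw":1},{"tx":0,"ty":0,"tz":-40,"ax":0,"ay":0,"az":0,"jaw":1},{"tx":0,"ty":0,"tz":-60,"ax":0,"ay":0,"az":0,"jaw":1}]'
python3 -c "
from h import *
c=capture('scene');cv2.imwrite('pics/s5.png',c['color'][150:360,170:450,::-1].repeat(2,0).repeat(2,1))
P=cloud(c)
for nm,(x0,x1),(y0,y1),(z0,z1) in(('thin',(520,740),(0,140),(30,60)),('thick',(430,680),(-160,-5),(44,70))):
    s=P[(P[...,0]>x0)&(P[...,0]<x1)&(P[...,1]>y0)&(P[...,1]<y1)&(P[...,2]>z0)&(P[...,2]<z1)]
    print(nm,len(s),cv2.minAreaRect(s[:,:2].astype(np.float32)),np.percentile(s[:,2],[5,50,95]))
for q in('stamp','parcel_small'):
    capture('top');print(q,place_of(q,'top')[:1])"
```

```text
time_s: 8.02
eef_pos: [610.1, -89.4, 200.1]
ee_rot: [-0.0, 0.998, -0.067, -0.002]
force: [-0.7, -0.3, 0.5]
grip_width: 0.002
grip_force: 0.0
thin 2230 ((633.6201171875, 59.16862869262695), (93.38056945800781, 122.92391967773438), 89.04037475585938) [31.93788864 36.0916579  38.05818772]
thick 1104 ((542.6160278320312, -79.74031066894531), (78.06439208984375, 112.74748992919922), 84.0433120727539) [45.53738962 50.90816217 52.9103072 ]
stamp [{'centre': [355.9, 236.8], 'conf': 0.87}]
parcel_small [{'centre': [398.9, 230.1], 'conf': 0.59}]
```

View pics/s5.png

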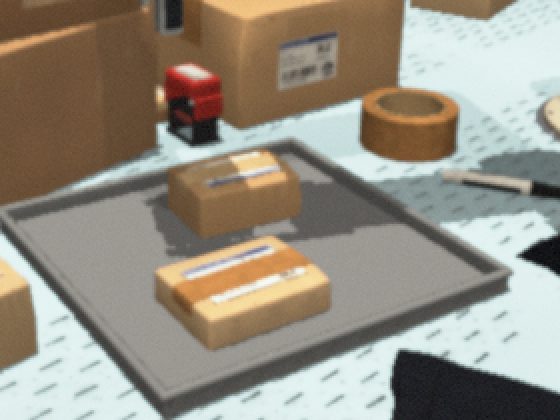

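Both parcels lie flat with labels up: thin at (245,285) with its top at 36 mm, thick at (235,190) with its top at 51 mm. The stamp and small parcel have not moved. I let the arm settle, then hand in.

```bash
python3 -m jog '[{"tx":0,"ty":0,"tz":-20,"ax":0,"ay":0,"az":0,"jaw":1},{"tx":0,"ty":0,"tz":0,"ax":0,"ay":0,"az":0,"jaw":1},{"tx":0,"ty":0,"tz":0,"ax":0,"ay":0,"az":0,"jaw":1}]' && python3 -c "
from rig import *
print(finish_job())"
```

```text
time_s: 8.65
eef_pos: [610.4, -89.5, 218.7]
ee_rot: [-0.0, 0.998, -0.067, -0.001]
force: [0.5, 0.3, 0.7]
grip_width: 0.001
grip_force: 0.0
the job is handed in; nothing more can be done
None
```

Both parcels now lie flat on the tray floor with their labels up, the stamp and small parcel are where they were, and I handed the job in at about 8.7 s of the 37 s allowed; no verdict came back.

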